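# Bring four reagent vessels level on their risers

### The job

The four vessels stand on the wrong risers. Rearrange them so that all four tops come to the same height for the sampler: the tallest vessel on the lowest riser, the next tallest on the next lowest, and so on up to the little vial on the highest riser, each upright in the middle of its riser. You may park a vessel on the empty cork mat on the way; never let one fall over.

Things in the scene. Friction and masses are not known exactly. Their poses are not given: they have to be found in the camera images.
- amber_bottle_mid (a point): amber bottle with a black screw cap: the tallest vessel, 118 mm tall, body 60 mm across, the cap at the top 37 mm across and 16 mm high; stands upright. This point is its centre, half-way up (59 mm above its foot); z along its axis, up. About 0.13 to 0.27 kg
- white_bottle_mid (a point): white plastic bottle with a blue screw cap: the second tallest, 98 mm tall, body 47 mm across, the cap at the top 29 mm across and 13 mm high; stands upright. This point is its centre, half-way up (49 mm above its foot); z along its axis, up. About 0.08 to 0.15 kg
- beaker_mid (a point): small empty clear beaker, open at the top: the third tallest, 60 mm tall, 46 mm across over its upright wall; stands upright. This point is its centre, half-way up (30 mm above its foot); z along its axis, up. About 0.03 to 0.06 kg
- vial_mid (a point): little amber vial with a blue crimp cap: the shortest, 42 mm tall, body 15 mm across, cap (top 10 mm) 14 mm across; stands upright. This point is its centre, half-way up (21 mm above its foot); z along its axis, up. About 15 to 28 g
- riser_lowest_top (a point): fixed round aluminium block with a pale grey top; the lowest and widest of four risers: the flattest, 8 mm tall (about 96 mm across). This point is the centre of its flat top, z up. At the start the vial stands on it.
- riser_low_top (a point): fixed round aluminium block with a pale grey top; the second lowest of four risers: the second widest, 28 mm tall (about 88 mm across). This point is the centre of its flat top, z up. At the start the amber bottle stands on it.
- riser_high_top (a point): fixed round aluminium block with a pale grey top; the second highest of four risers: the second narrowest, 66 mm tall (about 80 mm across). This point is the centre of its flat top, z up. At the start the white bottle stands on it.
- riser_highest_top (a point): fixed round aluminium block with a pale grey top; the highest of four risers: the narrowest, 84 mm tall (about 70 mm across). This point is the centre of its flat top, z up. At the start the beaker stands on it.
- mat_top (a point): flat round cork mat, 84 mm across and 3 mm thick, fixed on the bench and empty at the start: a free spot for parking a vessel. This point is the centre of its top, z up
Not all that is in view belongs to the job. Leave any purple look-alike of the part that bears beaker_mid alone.

How it is judged:
By the outcome, as a careful person would: the job done as asked, in the order asked, and still so for the second after the job is handed in, with the robot touching nothing.
It also fails if it takes over 117 s, if anything falls off the work surface, if the arm or the gripper's body presses on something with over 40 N, if the wrist force passes 120 N, or if a joint passes its speed limit or range.

### The arm

A 7-joint arm with a two-finger parallel gripper is mounted at the origin on a cart in front of the work surface, level with it; the furniture and walls round the work are solid. World frame = base frame: x ahead of the robot, y to its left, z up, the work surface at z = 0. Lengths are in mm, angles in rad, forces in N, time in s.
With the tool pointing down it reaches from about 400 to 900 mm from the base axis. Payload 5.5 kg.
Tool frame: the origin (TCP) lies midway between the tips of the shut fingers; the grasp point (between the pads) lies 19 mm behind it (manip.pinch_z is the distance from the TCP to the grasp point, in mm); z points along the fingers, y is the line along which they close (so a half turn about z gives the same grasp; the last joint's range is limited). The gripper opens to 85 mm and grips with 20 to 120 N. Pads are 22 mm wide; open, the fingers measure 114 mm over their backs; the gripper's body (76 mm by 85 mm) begins 54 mm behind the grasp point. The pads swing forward as they close: fully open they stand 13 mm farther back than shut.
Start: joints at [1.399, 0.501, -0.427, 1.55, 0.221, 1.138, -0.21], TCP at [273.83, -589.505, 231.31] pointing down, gripper open.
Joint ranges: [-2.88, 2.88], [-0.31, 2.03], [-1.54, 1.56], [0.2, 2.42], [-1.41, 4.55], [0.19, 2.02], [-2.57, 2.57]. Speed limits (rad/s): [2.57, 2.57, 3.14, 3.14, 3.14, 3.14, 3.14].

### API

Orientations are given as a unit quaternion [w, x, y, z].
In Python, from workcell import manip, viewer, order, spotter gives the robot as it stands.
- The arm moves only by the tool apply_moves, never from a script. Its argument "plan" is a list of rows, each a list of 3 entries, a list of its own where there are three numbers: the shift along the tool's x, y, z scaled (see below), then the turn about the tool's z scaled (see below), then the closure, from 0 (fully open) to 1 (shut). In form: [[[dx, dy, dz], yaw, jaw], ...]. A call has 1 to 10 rows; each row is the pose to reach, as a shift and turn from the pose commanded when the call began, along the tool's axes at that moment, turning the shorter way round; what a row does not reach only later rows make up. The controller multiplies each number of a shift by 400 mm and each number of a turn by 180 degrees. A row lasts 1/10 s, in which the tool goes at most 50 mm and 8.59 degrees, less where a joint would pass 70% of its speed; a pose out of reach is approached as far as the arm can. A call with a number of a shift or a turn outside -1 to 1 is refused whole. A call with a gripper value outside its range is refused whole. The fingers move at their own pace and stop on an object; the grip force is fixed at half the most. Time passes only in rows, so rows that repeat a pose let the fingers close. It gives the time, the measured TCP pose, the force, the opening and the grip force at its end, in the units of the state.
- manip.read_state(): the state, without advancing time (a new reading comes with each control period).
- viewer.snapshot(name): name is "side" or "top" or "wrist"; returns (picture, depth): 480x640x3 uint8, red, green, blue; 480x640 float32, mm along the optical axis (not along the pixel's ray), 0 where there is no reading.
- viewer.get_calibration(name): a dict with "mtx" (3x3 intrinsics, pixels), "rvec" (rotation vector, rad) and "tvec" (3), from world to camera coordinates, as OpenCV has them. Camera axes: x right, y down, z forward; pixel columns grow to the right and rows downward; lengths in mm; the calibration is good to about 2 mm. A picture is of the moment at which its call begins: read the wrist's pose just before it. get_calibration takes no time and is no camera call; for the wrist camera it gives the pose at the moment of the call.
- order.sign_off(): hands the job in; it is judged then, once.
Trained networks look in the newest picture that a camera, given by its name, has taken for a name from the list of things; names that differ only in an ending like _2 or _b are one class to them, and where a whole thing is asked for, a point or a joint stands for the part that bears it (a point fixed in the world has none). Each returns a list of dicts, best first, with "p" (0 to 1); they miss things now and then, are a little off and sometimes report something else, mostly with a low value. They report only what shows in the picture. A call takes as long as a camera call. They do not tell look-alikes from the thing itself.
- spotter.boxes_of(camera, query): "location" ([x, y, z] in mm, in world coordinates, good to about 4 mm: the middle of the surface that is visible of it).
- spotter.landmark_of(camera, query): "location" ([x, y, z] in mm, in world coordinates, good to about 4 mm: a listed point, or the origin of a listed thing).
The state is a dict: "time_s": time; "q": joint angles; "joint_velocities": joint speeds; "tau": joint torques, N m; "ee_pos": TCP position; "orientation": TCP orientation; "wrist_force": force on the tool from outside, world axes, zero at the start; "moment": the same for the moment, N m; "width": finger opening in mm; "grip_force": force on a finger pad.
Only numpy, scipy, OpenCV 4.12 (cv2) and the standard library are available. Lean on these libraries where they do the work, as an engineer would, in place of code of your own. Each camera call takes 0.05 s, during which the arm holds its last target. There are 200 camera calls.

## Working session

There is one attempt and no reset: what is moved stays moved. The work goes in short steps, Python scripts to look and compute and a tool call to move; the robot and the scene stay as the last step left them, time stands still between calls to the robot, and variables do not carry over. Pictures are saved under pics/ and viewed, at most 14 in all, crops included, and the job is handed in when it is done.

Besides the shell and the picture viewer there is one more tool, called after "Request:" as name([rows], argument=value, ...), one row to a line, values as JSON. apply_moves: Moves the arm, as the interface text tells. Its arguments: {"type":"object","properties":{"plan":{"type":"array","items":{"type":"array"}}},"required":["plan"]}

```bash
mkdir -p pics; ls
cat > h.py <<'E'
import numpy as np, cv2
from workcell import manip, viewer, order, spotter
def snap(n,f=None):
    p,d=viewer.snapshot(n)
    if f: cv2.imwrite('pics/'+f,p[:,:,::-1])
    return p,d
def proj(n,X):
    c=viewer.get_calibration(n)
    return cv2.projectPoints(np.array(X,float).reshape(-1,3),np.array(c['rvec'],float),np.array(c['tvec'],float),np.array(c['mtx'],float),None)[0].reshape(-1,2)
def cloud(n,d):
    c=viewer.get_calibration(n);K=np.array(c['mtx']);R=cv2.Rodrigues(np.array(c['rvec'],float))[0]
    v,u=np.mgrid[:480,:640]
    C=np.stack([(u-K[0,2])/K[0,0]*d,(v-K[1,2])/K[1,1]*d,d],-1)-np.array(c['tvec']).reshape(3)
    W=C@R; W[d<=0]=np.nan
    return W
E
python3 - <<'E'
from h import *
s=manip.read_state();print(s['time_s'],s['ee_pos'],s['orientation'],s['width'],manip.pinch_z)
for n in ['side','top']:
    snap(n,n+'0.png')
    for q in ['amber_bottle_mid','white_bottle_mid','beaker_mid','vial_mid','riser_lowest_top','riser_low_top','riser_high_top','riser_highest_top','mat_top']:
        for r in spotter.landmark_of(n,q)[:3]:
            print(n,q,round(r['p'],2),np.round(r['location']),np.round(proj(n,r['location'])[0]))
E
```

```text
pics
0.0 [ 273.41028247 -588.91119483  230.24509109] [-9.70778617e-04  9.76457183e-01  2.15709025e-01 -2.09847636e-04] 85.39399150984778 18.700000000000003
side amber_bottle_mid 0.97 [ 651. -193.   86.] [380. 212.]
side white_bottle_mid 0.89 [ 502. -475.  115.] [405. 269.]
side beaker_mid 0.75 [ 584. -318.  114.] [389. 225.]
side beaker_mid 0.67 [ 272. -468.   26.] [261. 362.]
side vial_mid 0.53 [ 417. -177.   28.] [270. 260.]
side riser_lowest_top 0.69 [ 418. -179.    8.] [272. 270.]
side riser_lowest_top 0.37 [ 417. -181.   29.] [271. 260.]
side riser_low_top 0.68 [ 651. -191.   30.] [379. 238.]
side riser_high_top 0.88 [ 499. -477.   65.] [403. 300.]
side riser_highest_top 0.62 [ 581. -321.   82.] [388. 243.]
side mat_top 0.7 [ 380. -338.   -1.] [291. 317.]
top amber_bottle_mid 0.93 [ 649. -190.   85.] [255. 145.]
top white_bottle_mid 0.78 [ 503. -478.  115.] [407. 212.]
top beaker_mid 0.84 [ 585. -322.  115.] [322. 171.]
top beaker_mid 0.83 [ 271. -470.   35.] [402. 338.]
top vial_mid 0.58 [ 412. -175.   34.] [251. 268.]
top riser_lowest_top 0.86 [ 420. -180.    9.] [255. 265.]
top riser_low_top 0.86 [ 652. -188.   34.] [258. 153.]
top riser_low_top 0.69 [ 584. -322.  113.] [323. 171.]
top riser_high_top 0.61 [ 503. -474.   68.] [401. 217.]
top riser_highest_top 0.87 [ 582. -319.   81.] [321. 177.]
top mat_top 0.7 [ 383. -340.   -1.] [333. 282.]
top mat_top 0.46 [ 412. -176.   31.] [251. 268.]
```

View pics/side0.png

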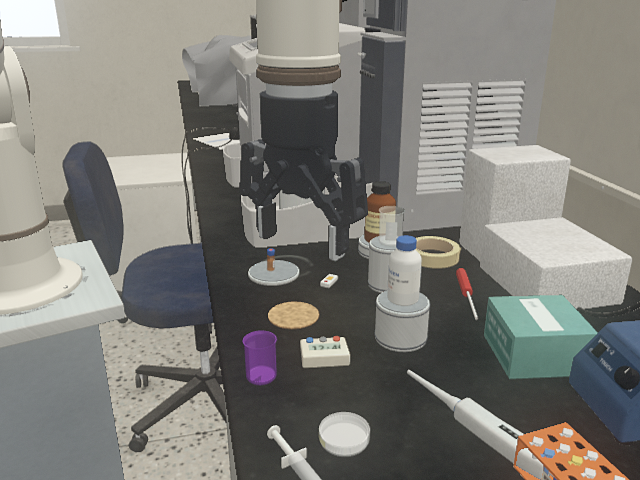

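View pics/top0.png

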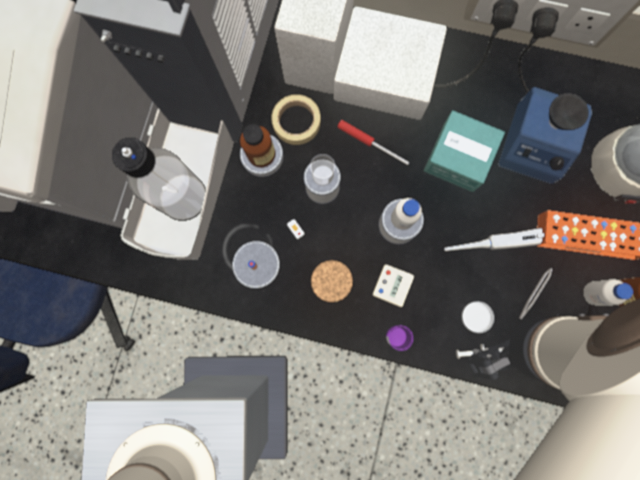

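Clear beaker is side (389,225), top (322,171); its purple twin is at side (261,362), top (402,338), so leave that. The amber bottle is top (255,145). White is top (407,212), with another white bottle on the bench at (605,292). The vial is top (251,268) and the mat (333,282). I'll check the choices in a close crop and measure the centres from depth.

Run:
```python
from h import *
p,d=snap('top'); W=cloud('top',d)
cv2.imwrite('pics/crop.png',cv2.resize(p[100:320,190:450,::-1],None,fx=3,fy=2.7,interpolation=cv2.INTER_CUBIC)[:594,:780])
ps,ds=snap('side'); S=cloud('side',ds)
P=np.r_[W.reshape(-1,3),S.reshape(-1,3)];P=P[~np.isnan(P).any(1)]
def fit(c,r,z0,z1,tag):
    for n,Q in(('top',W.reshape(-1,3)),('side',S.reshape(-1,3))):
        m=(np.hypot(Q[:,0]-c[0],Q[:,1]-c[1])<r)&(Q[:,2]>z0)&(Q[:,2]<z1); q=Q[m]
        if len(q)<5: print(tag,n,len(q));continue
        (a,rad)=cv2.minEnclosingCircle(q[:,:2].astype(np.float32))[:2]
        print(tag,n,len(q),'med',np.round(np.median(q,0),1),'circ',np.round(a,1),round(rad,1))
fit((650,-191),30,140,152,'amber cap'); fit((502,-476),30,158,170,'white cap'); fit((415,-177),20,38,56,'vial cap')
fit((584,-320),40,136,150,'beaker rim')
for t,c,r,z in(('low',(650,-191),55,28),('high',(502,-476),52,66),('highest',(584,-320),48,84),('lowest',(418,-179),60,8),('mat',(381,-339),55,3)): fit(c,r,z-4,z+4,t)
# obstacles: max height on coarse grid
print('max z, x rows 350..800 step50, y cols -50..-550 step 50')
for x in range(350,850,50):
    print(x,[int(np.max(P[(abs(P[:,0]-x)<25)&(abs(P[:,1]-y)<25),2],initial=-1)) for y in range(50,-600,-50)])
```

```text
amber cap top 321 med [ 649.3 -195.1  146. ] circ [ 650. -194.] 18.8
amber cap side 152 med [ 643.3 -202.8  146.6] circ [ 645.9 -196.1] 20.8
white cap top 224 med [ 501.2 -475.3  164. ] circ [ 501.8 -475.3] 14.7
white cap side 214 med [ 495.9 -481.8  164.7] circ [ 498.7 -478.4] 15.8
vial cap top 45 med [ 419.4 -178.8   49.6] circ [ 419.3 -178.2] 7.2
vial cap side 65 med [ 414.6 -184.1   47.5] circ [ 415. -179.] 9.5
beaker rim top 141 med [ 595.1 -321.9  142.9] circ [ 585.8 -322.3] 23.0
beaker rim side 262 med [ 582.6 -323.4  141.1] circ [ 582.5 -323.2] 25.0
low top 427 med [ 635.3 -208.1   27.9] circ [ 654.1 -193.5] 44.2
low side 80 med [ 614.4 -189.9   28.3] circ [ 619.8 -184.1] 28.9
high top 593 med [ 486.3 -463.    65.9] circ [ 501.3 -476.3] 40.0
high side 726 med [ 482.4 -496.4   66.8] circ [ 497.  -479.4] 41.0
highest top 537 med [ 574.8 -318.8   84.2] circ [ 583.5 -320.5] 34.8
highest side 233 med [ 560.4 -331.3   84.7] circ [ 569.2 -321.7] 32.2
lowest top 1559 med [ 422.3 -182.3    7.9] circ [ 421.7 -177.4] 55.7
lowest side 897 med [ 413.7 -193.2    9.2] circ [ 418.8 -185.1] 48.8
mat top 1980 med [ 381.7 -338.1    2.2] circ [ 381. -339.] 55.0
mat side 1804 med [ 377.8 -344.8    3.5] circ [ 381. -339.] 55.0
max z, x rows 350..800 step50, y cols -50..-550 step 50
350 [3, 4, 5, 4, 7, 9, 5, 6, 7, 11, 22, 22, 594]
400 [6, 5, 6, 4, 51, 52, 11, 7, 9, 6, 21, 23, 5]
450 [88, 90, 90, 87, 13, 49, 10, 5, 7, 5, 76, 135, 17]
500 [380, 233, 243, 207, 5, 5, 13, 13, 5, 4, 167, 166, 6]
550 [394, 315, 329, 235, 5, 5, 4, 147, 146, 4, 68, 68, 5]
600 [409, 398, 314, 218, 30, 123, 6, 146, 147, 5, 7, 6, 74]
650 [421, 420, 48, 124, 127, 150, 115, 5, 6, 18, 18, 15, 73]
700 [422, 423, 415, 476, 477, 115, 30, 29, 20, 21, 20, 5, 72]
750 [474, 475, 476, 476, 477, 28, 29, 29, 92, 95, 95, 95, 94]
800 [421, -1, -1, -1, 477, 477, 207, 209, 209, 96, 95, 95, 95]
```

View pics/crop.png

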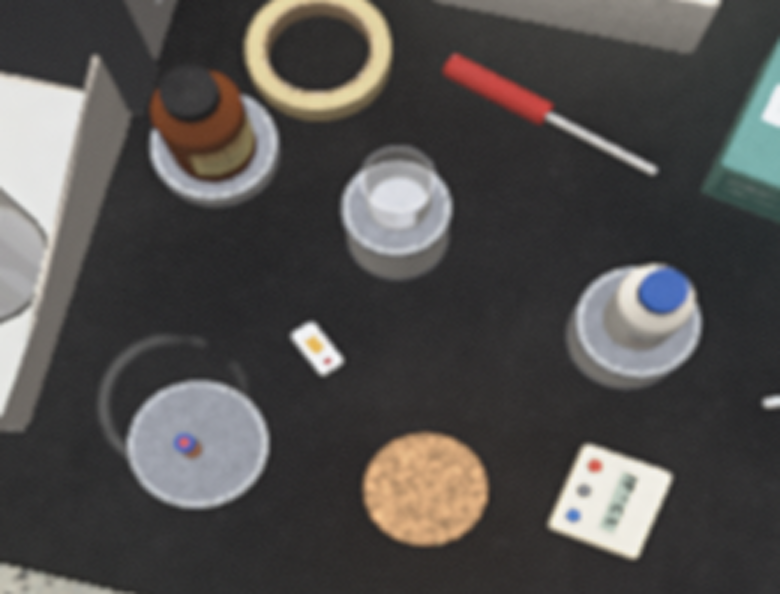

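Crop confirms the choice: clear beaker on the narrow tall riser. I'll check the clearance between the amber bottle and the instrument beside it.

Run:
```python
from h import *
Q=[]
for n in('top','side'):
    p,d=snap(n);W=cloud(n,d).reshape(-1,3);Q.append(W[~np.isnan(W).any(1)])
for n,P in zip(('top','side'),Q):
  for (cx,cy,nm) in((650,-193,'low'),(420,-179,'lowest')):
    for z0,z1 in((15,75),(75,160),(160,300),(300,480)):
        D=P[:,:2]-[cx,cy]; r=np.hypot(*D.T); a=np.degrees(np.arctan2(D[:,1],D[:,0]))
        m=(r>48)&(P[:,2]>z0)&(P[:,2]<z1)&(r<150)
        print(n,nm,z0,{int(b):int(np.percentile(r[m&(abs(a-b)<10)],2)) for b in range(-180,180,20) if (m&(abs(a-b)<10)).sum()>6})
```

```text
top low 15 {-140: 127, -60: 65, -40: 59, -20: 66, 0: 146, 20: 90, 40: 64, 60: 61, 80: 68, 100: 72, 120: 84, 140: 120}
top low 75 {-140: 127, -120: 110, -100: 130, 0: 139, 20: 90, 40: 64, 60: 61, 80: 65, 100: 67, 120: 81, 140: 116}
top low 160 {0: 139, 20: 89, 40: 64, 60: 61, 120: 131, 140: 137}
top low 300 {0: 139, 20: 89, 40: 64, 60: 61, 80: 107}
top lowest 15 {40: 125, 60: 114, 80: 112}
top lowest 75 {40: 125, 60: 112, 80: 111}
top lowest 160 {40: 145, 60: 147}
top lowest 300 {}
side low 15 {-140: 143, -80: 96, -60: 86, -40: 77, -20: 77, 0: 137, 20: 94, 80: 65, 100: 67, 120: 108, 140: 115}
side low 75 {-140: 132, -120: 122, -100: 133, 0: 131, 20: 85, 40: 62, 60: 58, 80: 59, 120: 102, 140: 123}
side low 160 {0: 129, 20: 85, 40: 60, 60: 56}
side low 300 {0: 133, 20: 85, 40: 61, 60: 57, 80: 103}
side lowest 15 {40: 122, 60: 112, 80: 110}
side lowest 75 {40: 121, 60: 112, 80: 107}
side lowest 160 {}
side lowest 300 {}
```

```bash
cat >> h.py <<'E'
from scipy.spatial.transform import Rotation as Ro
def rot(s): o=s['orientation']; return Ro.from_quat([o[1],o[2],o[3],o[0]])
def go(*targets):
    "targets (x,y,z TCP, finger-line angle deg or None) -> scaled shift, yaw"
    s=manip.read_state();R=rot(s)
    y=R.as_matrix()[:,1];a0=np.degrees(np.arctan2(y[1],y[0]))
    print('t',round(s['time_s'],2),'tcp',np.round(s['ee_pos'],1),'ang',round(a0,1),'w',round(s['width'],1),'q7',round(s['q'][6],2))
    for t in targets:
        d=R.inv().apply(np.array(t[:3])-s['ee_pos'])/400
        w=0 if t[3] is None else -((t[3]-a0+180)%360-180)/180
        print(t,np.round(d,4).tolist(),round(w,4))
E
python3 - <<'E'
from h import *
s=manip.read_state();c=viewer.get_calibration('wrist')
R=cv2.Rodrigues(np.array(c['rvec'],float))[0];C=-R.T@np.array(c['tvec']).reshape(3)
print('cam in tool',rot(s).inv().apply(C-s['ee_pos']), 'axis',rot(s).inv().apply(R[2]))
go((418,-178,110,-65),(418,-178,130,None))
E
```

```text
cam in tool [  66.46496645   -0.43644041 -143.68421325] axis [-2.57927277e-01  6.12991650e-04  9.66164139e-01]
t 1.2 tcp [ 273.8 -589.5  231.3] ang -65.1 w 85.2 q7 -0.21
(418, -178, 110, -65) [0.7603, -0.7812, 0.3033] -0.0005
(418, -178, 130, None) [0.7603, -0.7812, 0.2533] 0
```

Request:
apply_moves([
  [[0.76, -0.78, 0.1], 0.833, 0],
  [[0.76, -0.78, 0.1], 0.833, 0],
  [[0.76, -0.78, 0.1], 0.833, 0],
  [[0.76, -0.78, 0.1], 0.833, 0],
  [[0.76, -0.78, 0.1], 0.833, 0],
  [[0.76, -0.78, 0.1], 0.833, 0],
  [[0.76, -0.78, 0.1], 0.833, 0],
  [[0.76, -0.78, 0.1], 0.833, 0],
  [[0.76, -0.78, 0.25], 0.833, 0],
  [[0.76, -0.78, 0.25], 0.833, 0],
])

```text
time_s: 2.2
ee_pos: [419.1, -178.6, 133.4]
orientation: [0.0, 0.88, -0.474, 0.002]
wrist_force: [-0.5, -0.1, 0.2]
width: 85.3
grip_force: 0.0
```

Run:
```python
from h import *
go((418,-178,130,145)); print(manip.read_state()['q'])
```

```text
t 2.2 tcp [ 419.1 -178.6  133.4] ang -146.6 w 85.3 q7 -2.37
(418, -178, 130, 145) [-0.0028, 0.0014, 0.0085] 0.38
[ 0.70032026  0.28682447 -0.40556473  2.11262234  0.16228215  0.76772144
 -2.36592361]
```

Request:
apply_moves([
  [[0, 0, 0], -0.45, 0],
  [[0, 0, 0], -0.45, 0],
  [[0, 0, 0], -0.45, 0],
  [[0, 0, 0], -0.45, 0],
  [[0, 0, 0], -0.45, 0],
  [[0, 0, 0], -0.45, 0],
  [[0, 0, 0], -0.45, 0],
  [[0, 0, 0], -0.45, 0],
  [[0, 0, 0], -0.45, 0],
  [[0, 0, 0], -0.45, 0],
])

```text
time_s: 3.2
ee_pos: [417.9, -180.3, 133.5]
orientation: [0.0, 0.976, 0.216, 0.0]
wrist_force: [0.7, 0.1, 0.4]
width: 85.4
grip_force: 0.0
```

```bash
cat >> h.py <<'E'
def near(n,c,r,z0,z1):
    p,d=snap(n);Q=cloud(n,d).reshape(-1,3)
    m=(np.hypot(Q[:,0]-c[0],Q[:,1]-c[1])<r)&(Q[:,2]>z0)&(Q[:,2]<z1);q=Q[m]
    if len(q)<5: print('few',len(q));return
    a,b=cv2.minEnclosingCircle(q[:,:2].astype(np.float32))
    print(n,len(q),'med',np.round(np.median(q,0),1),'ztop',np.round(np.percentile(q[:,2],95),1),'circ',np.round(a,1),round(b,1))
    return p
E
python3 - <<'E'
from h import *
p=near('wrist',(418,-178),25,38,56);cv2.imwrite('pics/w1.png',p[:,:,::-1])
near('wrist',(420,-179),60,5,11)
print([(round(r['p'],2),np.round(r['location'])) for r in spotter.landmark_of('wrist','vial_mid')+spotter.landmark_of('wrist','riser_lowest_top')])
go((418,-178,15,-65))
E
```

```text
wrist 499 med [ 418.8 -177.    50.3] ztop 51.6 circ [ 417.8 -177.3] 7.2
wrist 13262 med [ 425.6 -178.3    9. ] ztop 10.2 circ [ 421.2 -179.8] 47.9
[(0.68, array([ 416., -180.,   28.])), (0.7, array([ 416., -185.,   10.]))]
t 3.4 tcp [ 417.8 -180.3  133.4] ang -65.5 w 85.4 q7 -1.07
(418, -178, 15, -65) [0.0029, -0.005, 0.296] -0.0028
```

View pics/w1.png

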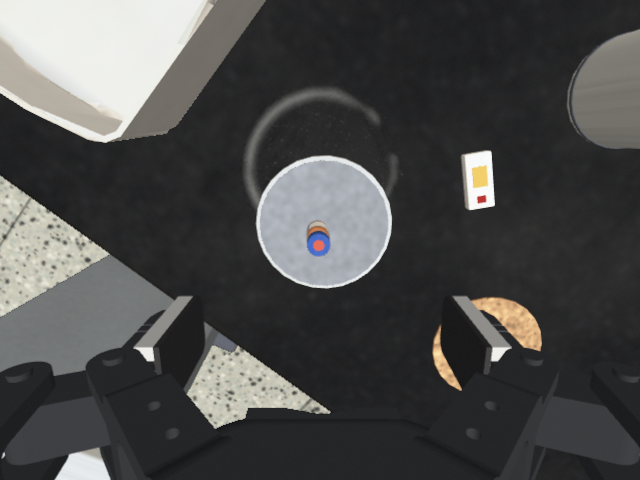

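The wrist view shows the vial cap at (318,244) on its riser at (324,222). The depth fit puts the vial at (418,-177.5) and the riser centre at (421,-180). Descending to grasp.

Request:
apply_moves([
  [[0.002, -0.006, 0.1], 0, 0],
  [[0.002, -0.006, 0.2], 0, 0],
  [[0.002, -0.006, 0.296], 0, 0],
  [[0.002, -0.006, 0.296], 0, 0.5],
  [[0.002, -0.006, 0.296], 0, 1],
  [[0.002, -0.006, 0.296], 0, 1],
  [[0.002, -0.006, 0.296], 0, 1],
  [[0.002, -0.006, 0.296], 0, 1],
  [[0.002, -0.006, 0.296], 0, 1],
  [[0.002, -0.006, 0.296], 0, 1],
])

```text
time_s: 4.4
ee_pos: [418.7, -178.6, 16.5]
orientation: [0.001, 0.977, 0.213, 0.001]
wrist_force: [-0.9, 0.2, 8.2]
width: 12.8
grip_force: 58.4
```

Run:
```python
from h import *
go((418,-178,80,-65),(381,-339,80,None),(381,-339,11,None))
```

```text
t 4.4 tcp [ 418.7 -178.6   16.5] ang -65.4 w 12.8 q7 -1.27
(418, -178, 80, -65) [-0.0008, -0.0015, -0.1586] -0.0023
(381, -339, 80, None) [-0.2524, 0.326, -0.158] 0
(381, -339, 11, None) [-0.2527, 0.3254, 0.0145] 0
```

Request:
apply_moves([
  [[0, 0, -0.05], 0, 1],
  [[0, 0, -0.158], 0, 1],
  [[-0.126, 0.163, -0.158], 0, 1],
  [[-0.253, 0.326, -0.158], 0, 1],
  [[-0.253, 0.326, -0.158], 0, 1],
  [[-0.253, 0.326, -0.158], 0, 1],
  [[-0.253, 0.326, -0.15], 0, 1],
  [[-0.253, 0.326, -0.1], 0, 1],
  [[-0.253, 0.326, -0.08], 0, 1],
  [[-0.253, 0.326, -0.08], 0, 1],
])

```text
time_s: 5.4
ee_pos: [379.4, -335.9, 46.0]
orientation: [-0.001, 0.977, 0.214, -0.001]
wrist_force: [-0.2, 1.3, -0.3]
width: 12.8
grip_force: 58.6
```

Run:
```python
from h import *
p,d=snap('wrist','w2.png')
print(manip.read_state()['wrist_force'],manip.read_state()['width'])
go((381,-339,12.5,-65))
```

```text
[-0.12862198  0.21574423 -0.29776247] 12.903941644869539
t 5.45 tcp [ 379.9 -336.5   46.7] ang -65.2 w 12.9 q7 -0.86
(381, -339, 12.5, -65) [-0.0002, 0.0068, 0.0854] -0.0014
```

View pics/w2.png

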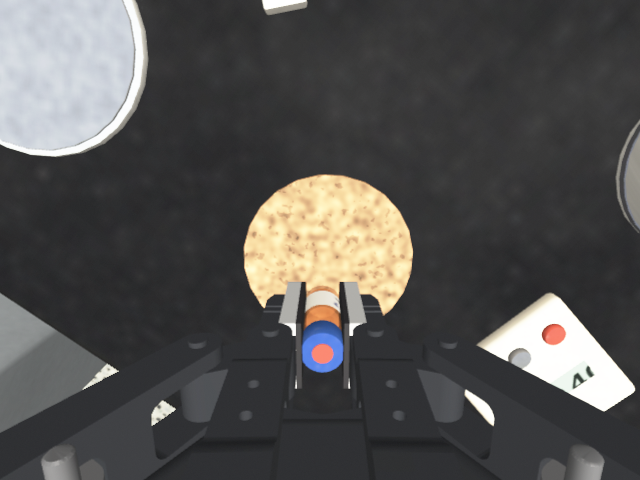

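The vial is held upright between the pads at (322,345) above the mat. Setting it down, releasing and lifting.

Request:
apply_moves([
  [[0, 0.006, 0.05], 0, 1],
  [[0, 0.006, 0.08], 0, 1],
  [[0, 0.006, 0.086], 0, 1],
  [[0, 0.006, 0.086], 0, 1],
  [[0, 0.006, 0.086], 0, 0.6],
  [[0, 0.006, 0.086], 0, 0],
  [[0, 0.006, 0.086], 0, 0],
  [[0, 0.006, 0.086], 0, 0],
  [[0, 0.006, 0], 0, 0],
  [[0, 0.006, -0.12], 0, 0],
])

```text
time_s: 6.45
ee_pos: [379.0, -338.9, 93.8]
orientation: [-0.003, 0.977, 0.213, -0.001]
wrist_force: [0.4, -1.3, 0.9]
width: 85.6
grip_force: 0.0
```

Run:
```python
from h import *
near('wrist',(381,-339),40,35,60)
go((640,-203,260,45),(381,-339,260,45))
```

```text
wrist 809 med [ 388.2 -343.9   53.4] ztop 54.7 circ [ 386.4 -344.6] 7.4
t 6.5 tcp [ 383.8 -342.2  102.1] ang -65.3 w 85.5 q7 -0.8
(640, -203, 260, 45) [0.7281, -0.046, -0.3935] -0.6128
(381, -339, 260, 45) [-0.0022, -0.0075, -0.3949] -0.6128
```

Request:
apply_moves([
  [[0, 0, -0.2], -0.475, 0],
  [[0, 0, -0.38], -0.475, 0],
  [[0.5, -0.16, -0.38], -0.475, 0],
  [[0.5, -0.16, -0.38], -0.475, 0],
  [[0.5, -0.16, -0.38], -0.475, 0],
  [[0.5, -0.16, -0.38], -0.475, 0],
  [[0.5, -0.16, -0.38], -0.475, 0],
  [[0.5, -0.16, -0.38], -0.475, 0],
  [[0.5, -0.16, -0.38], -0.475, 0],
  [[0.5, -0.16, -0.38], -0.475, 0],
])

```text
time_s: 7.5
ee_pos: [535.9, -198.7, 247.0]
orientation: [0.0, 0.57, 0.822, -0.0]
wrist_force: [0.1, 0.2, -0.9]
width: 85.4
grip_force: 0.0
```

Run:
```python
from h import *
go((600,-263,250,105),(600,-263,250,135)); print(np.round(manip.read_state()['q'],2))
```

```text
t 7.5 tcp [ 535.9 -198.7  247. ] ang 20.5 w 85.4 q7 0.26
(600, -263, 250, 105) [-0.2066, 0.0937, -0.0075] -0.4694
(600, -263, 250, 135) [-0.2066, 0.0937, -0.0075] -0.6361
[ 1.1   0.52 -1.06  1.72  0.49  1.19  0.26]
```

Request:
apply_moves([
  [[-0.2, 0.09, 0], -0.636, 0],
  [[-0.2, 0.09, 0], -0.636, 0],
  [[-0.2, 0.09, 0], -0.636, 0],
  [[-0.2, 0.09, 0], -0.636, 0],
  [[-0.2, 0.09, 0], -0.636, 0],
  [[-0.2, 0.09, 0], -0.636, 0],
  [[-0.2, 0.09, 0], -0.636, 0],
  [[-0.2, 0.09, 0], -0.636, 0],
  [[-0.2, 0.09, 0], -0.636, 0],
  [[-0.2, 0.09, 0], -0.636, 0],
])

```text
time_s: 8.5
ee_pos: [597.0, -262.1, 246.8]
orientation: [-0.0, -0.143, 0.99, -0.0]
wrist_force: [0.9, -0.2, -0.5]
width: 85.3
grip_force: 0.0
```

Run:
```python
from h import *
go((600,-263,250,135)); print(np.round(manip.read_state()['q'],2))
```

```text
t 8.5 tcp [ 597.  -262.1  246.8] ang 106.4 w 85.3 q7 1.66
(600, -263, 250, 135) [-0.0065, -0.0043, -0.0079] -0.1589
[ 1.14  0.83 -1.3   1.51  0.8   1.41  1.66]
```

Request:
apply_moves([
  [[0, 0, 0], -0.16, 0],
  [[0, 0, 0], -0.16, 0],
  [[0, 0, 0], -0.16, 0],
  [[0, 0, 0], -0.16, 0],
  [[0, 0, 0], -0.16, 0],
  [[0, 0, 0], -0.16, 0],
])

```text
time_s: 9.1
ee_pos: [597.1, -261.9, 246.8]
orientation: [-0.0, -0.381, 0.925, -0.0]
wrist_force: [-0.3, -0.2, -0.5]
width: 85.6
grip_force: 0.0
```

Run:
```python
from h import *
p=near('wrist',(650,-193),32,138,155);cv2.imwrite('pics/w3.png',p[:,:,::-1])
near('wrist',(652,-192),55,25,31)
go((650,-193,200,135),(650,-193,79,135)); print(np.round(manip.read_state()['q'],2))
```

```text
wrist 2245 med [ 647.3 -194.8  147. ] ztop 148.1 circ [ 648.7 -193. ] 18.8
wrist 1817 med [ 636.3 -215.2   28.8] ztop 30.2 circ [ 653.  -192.4] 44.2
t 9.2 tcp [ 597.2 -261.9  247. ] ang 134.8 w 85.4 q7 2.11
(650, -193, 200, 135) [-0.2151, 0.0292, 0.1173] -0.0012
(650, -193, 79, 135) [-0.2152, 0.0293, 0.4198] -0.0012
[ 1.16  0.89 -1.38  1.51  0.87  1.46  2.11]
```

View pics/w3.png

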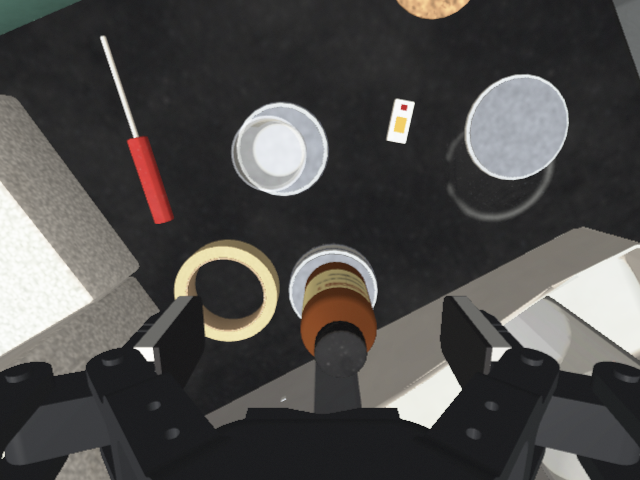

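Request:
apply_moves([
  [[-0.05, 0.01, 0], -0.056, 0],
  [[-0.11, 0.02, 0], -0.056, 0],
  [[-0.17, 0.028, 0], -0.056, 0],
  [[-0.2135, 0.03, 0], -0.056, 0],
  [[-0.2135, 0.03, 0.06], -0.056, 0],
  [[-0.2135, 0.03, 0.11], -0.056, 0],
  [[-0.2135, 0.03, 0.11], -0.056, 0],
  [[-0.2135, 0.03, 0.11], -0.056, 0],
])

```text
time_s: 10.0
ee_pos: [648.7, -193.8, 202.3]
orientation: [-0.001, -0.461, 0.888, 0.0]
wrist_force: [1.3, -0.4, 0.6]
width: 85.3
grip_force: 0.0
```

Run:
```python
from h import *
near('wrist',(650,-193),32,138,155)
go((649,-193,79,145)); print(np.round(manip.read_state()['q'],2),manip.read_state()['wrist_force'])
```

```text
wrist 3797 med [ 648.7 -193.8  148. ] ztop 149.0 circ [ 649.4 -192.6] 18.7
t 10.05 tcp [ 649.2 -193.7  203.2] ang 144.9 w 85.4 q7 2.15
(649, -193, 79, 145) [-0.001, 0.0014, 0.3106] -0.0007
[ 1.    0.96 -1.34  1.48  0.94  1.44  2.15] [ 0.44065315 -0.36097654  0.3842794 ]
```

Request:
apply_moves([
  [[-0.001, 0.001, 0.08], 0, 0],
  [[-0.001, 0.001, 0.16], 0, 0],
  [[-0.001, 0.001, 0.24], 0, 0],
  [[-0.001, 0.001, 0.29], 0, 0],
  [[-0.001, 0.001, 0.315], 0, 0],
  [[-0.001, 0.001, 0.315], 0, 0.3],
  [[-0.001, 0.001, 0.315], 0, 1],
  [[-0.001, 0.001, 0.315], 0, 1],
  [[-0.001, 0.001, 0.315], 0, 1],
  [[-0.001, 0.001, 0.315], 0, 1],
])

```text
time_s: 11.05
ee_pos: [650.3, -192.3, 78.9]
orientation: [0.001, -0.461, 0.887, -0.001]
wrist_force: [-1.0, -0.1, 6.7]
width: 57.2
grip_force: 65.0
```

Run:
```python
from h import *
go((649,-193,130,145),(610,-250,150,145),(421,-180,150,145))
```

```text
t 11.05 tcp [ 650.3 -192.3   78.9] ang 144.9 w 57.2 q7 2.09
(649, -193, 130, 145) [0.0031, 0.0013, -0.1279] -0.0003
(610, -250, 150, 145) [0.1757, -0.0008, -0.178] -0.0003
(421, -180, 150, 145) [0.3039, 0.4865, -0.1794] -0.0003
```

Request:
apply_moves([
  [[0, 0, -0.05], 0, 1],
  [[0, 0, -0.12], 0, 1],
  [[0.05, 0, -0.18], 0, 1],
  [[0.11, 0, -0.18], 0, 1],
  [[0.17, 0.09, -0.18], 0, 1],
  [[0.23, 0.18, -0.18], 0, 1],
  [[0.283, 0.26, -0.18], 0, 1],
  [[0.29, 0.34, -0.18], 0, 1],
  [[0.3, 0.42, -0.18], 0, 1],
  [[0.304, 0.486, -0.18], 0, 1],
])

```text
time_s: 12.05
ee_pos: [418.1, -179.9, 149.2]
orientation: [-0.001, -0.461, 0.887, -0.0]
wrist_force: [0.7, -0.2, -3.1]
width: 57.6
grip_force: 65.2
```

Run:
```python
from h import *
go((421,-180,60,145))
```

```text
t 12.05 tcp [ 418.1 -179.9  149.2] ang 144.9 w 57.6 q7 2.08
(421, -180, 60, 145) [-0.0044, -0.0061, 0.2231] -0.0003
```

Request:
apply_moves([
  [[0, 0, 0], 0, 1],
  [[0, 0, 0.08], 0, 1],
  [[0, 0, 0.15], 0, 1],
  [[0, 0, 0.2], 0, 1],
  [[0, 0, 0.2], 0, 1],
  [[0, 0, 0.2], 0, 1],
])

```text
time_s: 12.65
ee_pos: [420.9, -180.4, 69.7]
orientation: [0.0, -0.461, 0.887, -0.0]
wrist_force: [-0.1, -0.1, -2.3]
width: 57.9
grip_force: 65.3
```

Run:
```python
from h import *
go((421,-180,59.5,145))
near('top',(421,-180),35,110,160)
```

```text
t 12.65 tcp [ 420.9 -180.4   69.7] ang 145.0 w 57.9 q7 1.99
(421, -180, 59.5, 145) [-0.0009, 0.0004, 0.0256] -0.0002
few 4
```

Request:
apply_moves([
  [[0, 0, 0.015], 0, 1],
  [[0, 0, 0.025], 0, 1],
  [[0, 0, 0.028], 0, 1],
  [[0, 0, 0.028], 0, 1],
  [[0, 0, 0.028], 0, 0.5],
  [[0, 0, 0.028], 0, 0],
  [[0, 0, 0.028], 0, 0],
  [[0, 0, 0.0], 0, 0],
  [[0, 0, -0.1], 0, 0],
  [[0, 0, -0.22], 0, 0],
])

```text
time_s: 13.7
ee_pos: [419.1, -179.6, 157.6]
orientation: [-0.001, -0.462, 0.887, 0.001]
wrist_force: [2.1, -0.6, 0.6]
width: 85.2
grip_force: 0.0
```

Request:
apply_moves([
  [[0, 0, -0.1], 0, 0],
  [[0, 0, -0.2], 0, 0],
  [[0, 0, -0.2], 0, 0],
  [[0, 0, -0.2], 0, 0],
])

```text
time_s: 14.1
ee_pos: [420.5, -180.9, 238.2]
orientation: [-0.0, -0.461, 0.887, -0.002]
wrist_force: [-0.1, -0.5, 0.3]
width: 85.4
grip_force: 0.0
```

Run:
```python
from h import *
near('wrist',(421,-180),45,112,140)
near('wrist',(421,-180),60,5,11)
near('top',(381,-339),30,35,60)
go((460,-430,240,145),(501,-476,240,145),(501,-476,240,90),(501,-476,240,55))
```

```text
wrist 2466 med [ 417.8 -182.   125.8] ztop 126.9 circ [ 418.6 -180.8] 18.8
wrist 2628 med [ 399.1 -203.     8.1] ztop 9.5 circ [ 420.5 -178.8] 47.8
top 41 med [ 382.4 -341.4   44.4] ztop 46.9 circ [ 382.3 -341.9] 6.8
t 14.25 tcp [ 419.3 -180.1  235.8] ang 145.0 w 85.7 q7 2.31
(460, -430, 240, 145) [0.4531, -0.442, -0.0112] -0.0002
(501, -476, 240, 145) [0.4884, -0.592, -0.0115] -0.0002
(501, -476, 240, 90) [0.4884, -0.592, -0.0115] 0.3053
(501, -476, 240, 55) [0.4884, -0.592, -0.0115] 0.4998
```

Request:
apply_moves([
  [[0.488, -0.592, -0.01], 0.11, 0],
  [[0.488, -0.592, -0.01], 0.11, 0],
  [[0.488, -0.592, -0.01], 0.11, 0],
  [[0.488, -0.592, -0.01], 0.11, 0],
  [[0.488, -0.592, -0.01], 0.11, 0],
  [[0.488, -0.592, -0.01], 0.11, 0],
  [[0.488, -0.592, -0.01], 0.11, 0],
  [[0.488, -0.592, -0.01], 0.11, 0],
  [[0.488, -0.592, -0.01], 0.11, 0],
  [[0.488, -0.592, -0.01], 0.11, 0],
])

```text
time_s: 15.25
ee_pos: [502.2, -473.7, 240.4]
orientation: [-0.0, -0.303, 0.953, 0.001]
wrist_force: [0.1, 0.2, -0.6]
width: 85.5
grip_force: 0.0
```

Run:
```python
from h import *
near('wrist',(501,-476),32,155,172)
near('wrist',(501,-476),50,62,70)
go((501.5,-476,100,125)); print(np.round(manip.read_state()['q'],2))
```

```text
wrist 2025 med [ 499.7 -476.   165.5] ztop 166.6 circ [ 500.9 -475.3] 14.7
wrist 3177 med [ 482.1 -493.    67.1] ztop 68.5 circ [ 500.1 -476. ] 40.3
t 15.35 tcp [ 502.1 -474.6  241.1] ang 125.3 w 85.7 q7 2.41
(501.5, -476, 100, 125) [0.0031, -0.0021, 0.3528] 0.0016
[ 1.39  0.82 -1.16  1.41  0.75  1.39  2.41]
```

Request:
apply_moves([
  [[0.003, 0, 0.1], 0, 0],
  [[0.003, 0, 0.2], 0, 0],
  [[0.003, 0, 0.28], 0, 0],
  [[0.003, 0, 0.34], 0, 0],
  [[0.003, 0, 0.36], 0, 0],
  [[0.003, 0, 0.36], 0, 0.4],
  [[0.003, 0, 0.36], 0, 1],
  [[0.003, 0, 0.36], 0, 1],
  [[0.003, 0, 0.36], 0, 1],
  [[0.003, 0, 0.36], 0, 1],
])

```text
time_s: 16.35
ee_pos: [502.2, -477.1, 99.4]
orientation: [0.001, -0.302, 0.953, -0.001]
wrist_force: [-0.6, 2.2, 6.4]
width: 45.2
grip_force: 61.9
```

Run:
```python
from h import *
go((501,-475,190,125),(460,-330,230,145),(590,-230,230,145),(615,-240,230,145),(653,-192,230,145))
```

```text
t 16.35 tcp [ 502.2 -477.1   99.4] ang 125.2 w 45.2 q7 2.33
(501, -475, 190, 125) [-0.0007, 0.0053, -0.2265] 0.0009
(460, -330, 230, 145) [-0.1257, 0.3604, -0.3275] -0.1103
(590, -230, 230, 145) [-0.5353, 0.3777, -0.3271] -0.1103
(615, -240, 230, 145) [-0.572, 0.3212, -0.3269] -0.1103
(653, -192, 230, 145) [-0.7188, 0.3647, -0.3269] -0.1103
```

Request:
apply_moves([
  [[0, 0, -0.08], 0, 1],
  [[0, 0, -0.2], 0, 1],
  [[0, 0, -0.32], 0, 1],
  [[-0.1, 0.06, -0.33], -0.11, 1],
  [[-0.2, 0.12, -0.33], -0.11, 1],
  [[-0.3, 0.18, -0.33], -0.11, 1],
  [[-0.4, 0.24, -0.33], -0.11, 1],
  [[-0.48, 0.28, -0.33], -0.11, 1],
  [[-0.53, 0.305, -0.33], -0.11, 1],
  [[-0.53, 0.305, -0.33], -0.11, 1],
])

```text
time_s: 17.35
ee_pos: [605.9, -249.5, 230.2]
orientation: [0.001, -0.465, 0.885, -0.0]
wrist_force: [0.6, 0.4, -1.5]
width: 45.1
grip_force: 61.7
```

Run:
```python
from h import *
near('wrist',(653,-192),50,24,32)
go((653,-192,130,145),(653,-192,75,145));print(manip.read_state()['width'])
```

```text
few 0
t 17.4 tcp [ 605.  -252.6  229.7] ang 145.2 w 44.7 q7 2.34
(653, -192, 130, 145) [-0.1929, -0.0119, 0.2493] 0.0011
(653, -192, 75, 145) [-0.1929, -0.0118, 0.3868] 0.0011
44.68442261185335
```

Request:
apply_moves([
  [[-0.07, -0.004, 0], 0, 1],
  [[-0.14, -0.008, 0], 0, 1],
  [[-0.193, -0.012, 0], 0, 1],
  [[-0.193, -0.012, 0.1], 0, 1],
  [[-0.193, -0.012, 0.2], 0, 1],
  [[-0.193, -0.012, 0.3], 0, 1],
  [[-0.193, -0.012, 0.36], 0, 1],
  [[-0.193, -0.012, 0.395], 0, 1],
  [[-0.193, -0.012, 0.395], 0, 1],
  [[-0.193, -0.012, 0.395], 0, 1],
])

```text
time_s: 18.4
ee_pos: [653.0, -195.4, 72.1]
orientation: [0.001, -0.461, 0.888, -0.0]
wrist_force: [1.1, -0.5, -1.3]
width: 44.7
grip_force: 61.7
```

Run:
```python
from h import *
go((653,-192.5,62,145))
```

```text
t 18.4 tcp [ 653.  -195.4   72.1] ang 144.9 w 44.7 q7 2.16
(653, -192.5, 62, 145) [-0.0058, 0.0042, 0.0252] -0.0007
```

Request:
apply_moves([
  [[-0.006, 0.004, 0.015], 0, 1],
  [[-0.006, 0.004, 0.025], 0, 1],
  [[-0.006, 0.004, 0.0275], 0, 1],
  [[-0.006, 0.004, 0.0275], 0, 1],
  [[-0.006, 0.004, 0.0275], 0, 0.5],
  [[-0.006, 0.004, 0.0275], 0, 0],
  [[-0.006, 0.004, 0.0275], 0, 0],
  [[-0.006, 0.004, 0.0], 0, 0],
  [[-0.006, 0.004, -0.1], 0, 0],
  [[-0.006, 0.004, -0.22], 0, 0],
])

```text
time_s: 19.4
ee_pos: [651.0, -191.8, 158.4]
orientation: [-0.001, -0.461, 0.887, 0.001]
wrist_force: [0.8, 0.3, 0.4]
width: 85.2
grip_force: 0.0
```

Request:
apply_moves([
  [[0, 0, -0.1], 0, 0],
  [[0, 0, -0.2], 0, 0],
  [[0.1, 0, -0.2], 0, 0],
  [[0.2, 0, -0.2], 0, 0],
  [[0.2, 0, -0.2], 0, 0],
  [[0.2, 0, -0.2], 0, 0],
])

```text
time_s: 20.0
ee_pos: [605.7, -258.9, 239.3]
orientation: [-0.0, -0.46, 0.888, -0.0]
wrist_force: [-0.2, 0.3, 0.6]
width: 85.5
grip_force: 0.0
```

Run:
```python
from h import *
near('wrist',(653,-192),45,118,135)
near('wrist',(653,-192),55,25,31)
near('top',(653,-192),45,118,135)
near('top',(585,-320),35,130,152)
go((584,-321,240,145),(584,-321,240,60),(584,-321,240,90))
```

```text
wrist 1317 med [ 652.3 -190.7  127.2] ztop 128.3 circ [ 653.3 -188.9] 14.8
wrist 3153 med [ 638.5 -207.6   28.9] ztop 30.3 circ [ 653.5 -190.4] 43.9
few 0
top 13 med [ 590.9 -343.4  144.2] ztop 146.0 circ [ 589.8 -341.7] 10.1
t 20.2 tcp [ 607.1 -255.3  239.2] ang 145.1 w 85.0 q7 2.35
(584, -321, 240, 145) [0.1677, -0.0466, -0.002] 0.0005
(584, -321, 240, 60) [0.1677, -0.0466, -0.002] 0.4727
(584, -321, 240, 90) [0.1677, -0.0466, -0.002] 0.3061
```

Request:
apply_moves([
  [[0.168, -0.047, 0], 0.19, 0],
  [[0.168, -0.047, 0], 0.19, 0],
  [[0.168, -0.047, 0], 0.19, 0],
  [[0.168, -0.047, 0], 0.19, 0],
  [[0.168, -0.047, 0], 0.19, 0],
  [[0.168, -0.047, 0], 0.19, 0],
  [[0.168, -0.047, 0], 0.19, 0],
])

```text
time_s: 20.9
ee_pos: [583.7, -322.0, 238.9]
orientation: [0.0, -0.182, 0.983, 0.0]
wrist_force: [-0.3, 0.1, -0.4]
width: 85.3
grip_force: 0.0
```

Run:
```python
from h import *
p=near('wrist',(584,-321),40,136,152);cv2.imwrite('pics/w4.png',p[:,:,::-1])
near('wrist',(584,-321),45,80,88)
go((584.5,-321,98,110))
```

```text
wrist 1292 med [ 591.9 -318.2  143.9] ztop 145.9 circ [ 584.5 -321. ] 23.0
wrist 2957 med [ 568.7 -323.1   85. ] ztop 87.7 circ [ 582.9 -319.4] 35.2
t 21.0 tcp [ 583.5 -322.5  238.8] ang 110.9 w 85.4 q7 1.91
(584.5, -321, 98, 110) [-0.0037, 0.0024, 0.352] 0.0049
```

View pics/w4.png

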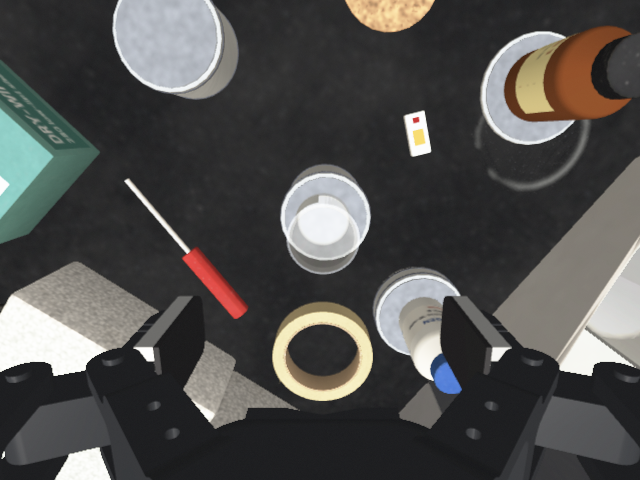

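The view shows the clear beaker at (323,230) on its riser, the white bottle upright at (430,340) and the amber bottle at (570,80). The riser for the beaker, (165,45), is empty. Beaker centre is (584.5,-321).

Request:
apply_moves([
  [[-0.004, 0.003, 0.1], 0, 0],
  [[-0.004, 0.003, 0.2], 0, 0],
  [[-0.004, 0.003, 0.28], 0, 0],
  [[-0.004, 0.003, 0.33], 0, 0],
  [[-0.004, 0.003, 0.352], 0, 0],
  [[-0.004, 0.003, 0.352], 0, 0.4],
  [[-0.004, 0.003, 0.352], 0, 1],
  [[-0.004, 0.003, 0.352], 0, 1],
  [[-0.004, 0.003, 0.352], 0, 1],
  [[-0.004, 0.003, 0.352], 0, 1],
])

```text
time_s: 22.0
ee_pos: [585.7, -321.5, 100.4]
orientation: [0.001, -0.18, 0.984, -0.001]
wrist_force: [-0.4, -0.0, 6.9]
width: 43.1
grip_force: 60.6
```

Run:
```python
from h import *
go((500.5,-476,150,110),(500.5,-476,81,110))
```

```text
t 22.0 tcp [ 585.7 -321.5  100.4] ang 110.8 w 43.1 q7 1.83
(500.5, -476, 150, 110) [0.3359, -0.2861, -0.1241] 0.0042
(500.5, -476, 81, 110) [0.3362, -0.2856, 0.0484] 0.0042
```

Request:
apply_moves([
  [[0, 0, -0.06], 0, 1],
  [[0, 0, -0.13], 0, 1],
  [[0.1, -0.085, -0.13], 0, 1],
  [[0.19, -0.16, -0.13], 0, 1],
  [[0.27, -0.23, -0.13], 0, 1],
  [[0.336, -0.286, -0.13], 0, 1],
  [[0.336, -0.286, -0.13], 0, 1],
  [[0.336, -0.286, -0.05], 0, 1],
  [[0.336, -0.286, 0.02], 0, 1],
  [[0.336, -0.286, 0.02], 0, 1],
])

```text
time_s: 23.0
ee_pos: [496.6, -474.5, 86.3]
orientation: [-0.002, -0.18, 0.984, 0.002]
wrist_force: [-1.1, 0.3, 0.3]
width: 43.1
grip_force: 60.9
```

Run:
```python
from h import *
go((500.5,-476,83,110))
```

```text
t 23.0 tcp [ 496.6 -474.5   86.3] ang 110.8 w 43.1 q7 2.1
(500.5, -476, 83, 110) [-0.0078, -0.0071, 0.0083] 0.0042
```

Request:
apply_moves([
  [[0, 0, 0], 0, 1],
  [[0, 0, 0], 0, 1],
])

```text
time_s: 23.2
ee_pos: [500.5, -476.1, 92.2]
orientation: [0.001, -0.18, 0.984, -0.001]
wrist_force: [0.7, -0.0, 0.1]
width: 43.3
grip_force: 60.9
```

Run:
```python
from h import *
go((500.5,-476,83,110))
```

```text
t 23.2 tcp [ 500.5 -476.1   92.2] ang 110.8 w 43.3 q7 2.1
(500.5, -476, 83, 110) [0.0001, 0.0003, 0.0231] 0.0043
```

Request:
apply_moves([
  [[0, 0, 0.013], 0, 1],
  [[0, 0, 0.022], 0, 1],
  [[0, 0, 0.025], 0, 1],
  [[0, 0, 0.025], 0, 1],
  [[0, 0, 0.025], 0, 0.5],
  [[0, 0, 0.025], 0, 0],
  [[0, 0, 0.025], 0, 0],
  [[0, 0, 0.0], 0, 0],
  [[0, 0, -0.1], 0, 0],
  [[0, 0, -0.22], 0, 0],
])

```text
time_s: 24.2
ee_pos: [497.8, -475.2, 177.3]
orientation: [-0.001, -0.18, 0.984, 0.002]
wrist_force: [0.0, -1.3, 0.5]
width: 85.6
grip_force: 0.0
```

Request:
apply_moves([
  [[0, 0, -0.1], 0, 0],
  [[0, 0, -0.15], 0, 0],
  [[0, 0, -0.15], 0, 0],
  [[0, 0, -0.15], 0, 0],
])

```text
time_s: 24.6
ee_pos: [499.0, -475.9, 238.4]
orientation: [-0.0, -0.18, 0.984, -0.0]
wrist_force: [-0.7, 0.2, 0.0]
width: 85.0
grip_force: 0.0
```

Run:
```python
from h import *
near('wrist',(500.5,-476),38,118,134)
near('wrist',(500.5,-476),50,63,69)
go((382,-341.5,130,60),(382,-341.5,130,110))
```

```text
wrist 1109 med [ 505.1 -472.9  124.9] ztop 126.7 circ [ 498.1 -475.2] 22.9
wrist 3581 med [ 484.4 -484.8   66.3] ztop 68.3 circ [ 499.9 -475.1] 39.9
t 24.7 tcp [ 498.2 -475.7  236.6] ang 110.7 w 85.2 q7 2.18
(382, -341.5, 130, 60) [0.1525, 0.4162, 0.2673] 0.2819
(382, -341.5, 130, 110) [0.1525, 0.4162, 0.2673] 0.0041
```

Beaker is well centred. Next, the vial on the mat.

Request:
apply_moves([
  [[0.152, 0.416, 0], 0.2, 0],
  [[0.152, 0.416, 0], 0.2, 0],
  [[0.152, 0.416, 0], 0.2, 0],
  [[0.152, 0.416, 0], 0.2, 0],
  [[0.152, 0.416, 0.1], 0.2, 0],
  [[0.152, 0.416, 0.2], 0.2, 0],
  [[0.152, 0.416, 0.267], 0.2, 0],
  [[0.152, 0.416, 0.267], 0.2, 0],
  [[0.152, 0.416, 0.267], 0.2, 0],
  [[0.152, 0.416, 0.267], 0.2, 0],
])

```text
time_s: 25.7
ee_pos: [384.4, -342.1, 132.5]
orientation: [0.001, 0.133, 0.991, -0.0]
wrist_force: [-0.2, -0.5, 0.2]
width: 85.4
grip_force: 0.0
```

Run:
```python
from h import *
near('wrist',(382,-341),25,35,56)
near('top',(382,-341),25,35,60)
go((382,-341.5,11,75))
```

```text
wrist 471 med [ 380.1 -341.    45.7] ztop 47.0 circ [ 381.  -341.5] 7.2
few 0
t 25.8 tcp [ 384.3 -342.4  132.7] ang 74.7 w 85.1 q7 1.45
(382, -341.5, 11, 75) [0.0069, 0.001, 0.3042] -0.0014
```

Request:
apply_moves([
  [[0.008, 0.001, 0.1], 0, 0],
  [[0.008, 0.001, 0.2], 0, 0],
  [[0.008, 0.001, 0.27], 0, 0],
  [[0.008, 0.001, 0.3], 0, 0],
  [[0.008, 0.001, 0.302], 0, 0.5],
  [[0.008, 0.001, 0.302], 0, 1],
  [[0.008, 0.001, 0.302], 0, 1],
  [[0.008, 0.001, 0.302], 0, 1],
  [[0.008, 0.001, 0.302], 0, 1],
  [[0.008, 0.001, 0.302], 0, 1],
])

```text
time_s: 26.8
ee_pos: [380.8, -341.3, 11.6]
orientation: [0.001, 0.133, 0.991, -0.001]
wrist_force: [-0.4, 0.7, 6.4]
width: 12.6
grip_force: 58.4
```

Run:
```python
from h import *
go((381,-341,165,75),(583.5,-320,165,75),(583.5,-320,110,75))
```

```text
t 26.8 tcp [ 380.8 -341.3   11.6] ang 74.7 w 12.6 q7 1.29
(381, -341, 165, 75) [-0.0007, 0.0002, -0.3836] -0.0015
(583.5, -320, 165, 75) [-0.4752, 0.1841, -0.3833] -0.0015
(583.5, -320, 110, 75) [-0.4751, 0.1843, -0.2458] -0.0015
```

Request:
apply_moves([
  [[0, 0, -0.1], 0, 1],
  [[0, 0, -0.2], 0, 1],
  [[0, 0, -0.31], 0, 1],
  [[-0.1, 0.04, -0.36], 0, 1],
  [[-0.2, 0.08, -0.36], 0, 1],
  [[-0.3, 0.12, -0.36], 0, 1],
  [[-0.4, 0.155, -0.36], 0, 1],
  [[-0.475, 0.184, -0.36], 0, 1],
  [[-0.475, 0.184, -0.36], 0, 1],
  [[-0.475, 0.184, -0.36], 0, 1],
])

```text
time_s: 27.8
ee_pos: [583.3, -318.6, 154.2]
orientation: [-0.0, 0.132, 0.991, 0.0]
wrist_force: [-0.5, 0.8, -0.6]
width: 12.8
grip_force: 58.6
```

Request:
apply_moves([
  [[0, 0, 0.07], 0, 1],
  [[0, 0, 0.11], 0, 1],
  [[0, 0, 0.13], 0, 1],
  [[0, 0, 0.13], 0, 1],
  [[0, 0, 0.13], 0, 1],
])

```text
time_s: 28.3
ee_pos: [583.0, -319.9, 103.0]
orientation: [0.0, 0.133, 0.991, -0.0]
wrist_force: [0.6, 0.1, -0.1]
width: 12.8
grip_force: 58.6
```

Run:
```python
from h import *
p=near('wrist',(583.5,-320),45,80,88);cv2.imwrite('pics/w5.png',p[:,:,::-1])
go((583.5,-320,93,75))
```

```text
wrist 11282 med [ 570.6 -314.2   85.4] ztop 86.5 circ [ 583.4 -319.1] 35.4
t 28.35 tcp [ 583.4 -319.9  103.5] ang 74.7 w 13.3 q7 1.26
(583.5, -320, 93, 75) [-0.0002, -0.0002, 0.0262] -0.0015
```

View pics/w5.png

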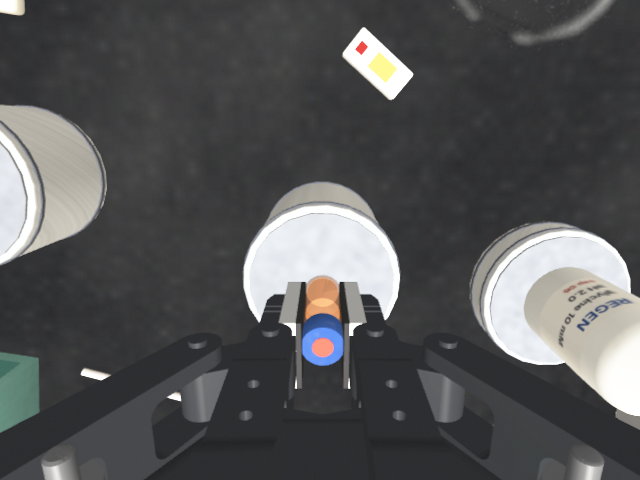

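The vial is upright at (322,340), centred over the highest riser. Placing it.

Request:
apply_moves([
  [[0, 0, 0.015], 0, 1],
  [[0, 0, 0.025], 0, 1],
  [[0, 0, 0.028], 0, 1],
  [[0, 0, 0.028], 0, 1],
  [[0, 0, 0.028], 0, 0.6],
  [[0, 0, 0.028], 0, 0],
  [[0, 0, 0.028], 0, 0],
  [[0, 0, 0.028], 0, 0],
  [[0, 0, -0.05], 0, 0],
  [[0, 0, -0.17], 0, 0],
])

```text
time_s: 29.35
ee_pos: [580.5, -319.0, 167.7]
orientation: [-0.003, 0.133, 0.991, 0.001]
wrist_force: [0.4, -0.3, 0.5]
width: 85.5
grip_force: 0.0
```

Request:
apply_moves([
  [[0, 0, -0.12], 0, 0],
  [[0, 0, -0.2], 0, 0],
  [[0.12, -0.1, -0.2], 0, 0],
  [[0.24, -0.2, -0.2], 0, 0],
  [[0.36, -0.3, -0.2], 0, 0],
  [[0.45, -0.4, -0.2], 0, 0],
  [[0.45, -0.4, -0.2], 0, 0],
  [[0.45, -0.4, -0.2], 0, 0],
  [[0.45, -0.4, -0.2], 0, 0],
  [[0.45, -0.4, -0.2], 0, 0],
])

```text
time_s: 30.35
ee_pos: [368.4, -425.7, 250.8]
orientation: [0.0, 0.132, 0.991, 0.0]
wrist_force: [-0.1, 0.6, -0.8]
width: 85.5
grip_force: 0.0
```

Run:
```python
from h import *
for c in((583.5,-319.5),(500.5,-476),(653,-191.5),(420.5,-179.5)): near('top',c,30,112,140)
snap('side','s9.png');snap('top','t9.png');go()
```

```text
top 65 med [ 582.9 -319.6  124.9] ztop 127.5 circ [ 583.8 -320.5] 7.6
few 0
top 210 med [ 652.  -192.5  126.1] ztop 128.7 circ [ 654.7 -192.2] 15.1
top 348 med [ 420.6 -183.6  125.8] ztop 128.3 circ [ 421.8 -182.9] 19.0
t 30.65 tcp [ 368.3 -425.8  250.6] ang 74.9 w 85.6 q7 1.71
```

View pics/s9.png

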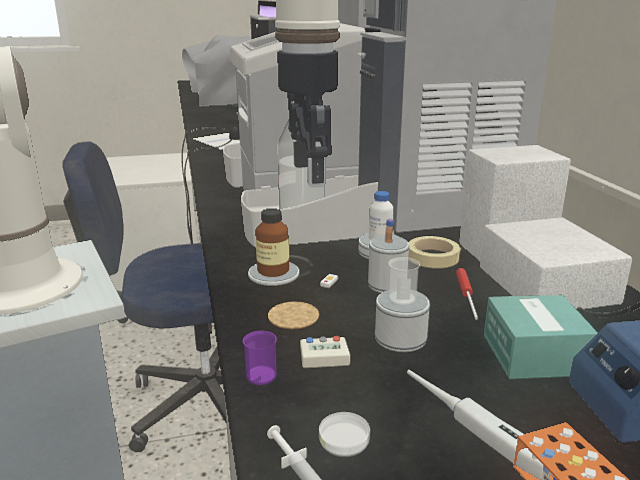

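All four stand upright on the right risers: amber (271,245), white (380,220), beaker (404,280) and vial (390,235). The mat is empty and the purple beaker untouched.

```bash
python3 -c "
from workcell import order
print(order.sign_off())"
```

```text
the job is handed in; nothing more can be done
None
```

Job handed in after about 31 s of robot time: each vessel stands upright within about 3 mm of the middle of its riser (amber bottle lowest, then white bottle, beaker and vial), with tops level at about 126 mm.

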